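# Prop open a counter-top showcase lid

## Task

Open the showcase for restocking and prop its lid: lift the lid by its bar handle until it stands nearly upright and stays by itself, then take the prop rod by its black ball knob, swing it off the lid and set its tip in the groove of the white strip on the ledge inside the case; slide it along until it finds the hole and let it all the way in, so that the lid's weight rests on the rod; then let go. Feel for the hole gently, never driving the rod hard into the strip, and leave the goods in and around the case where they lie.

Things in the scene. Friction and masses are not known exactly. Their poses are not given: they have to be found in the camera images.
- showcase: counter-top display case fixed to the counter, open box of aluminium, 240 mm deep (its x) by 360 wide (its y) by 72 high, walls 12 mm thick, floor 10 mm. Origin: centre of its underside; its x axis points from the front wall to the hinge wall, away from the robot. It stands in varying places and turned by up to 0.2 rad.
- lid (a joint): lid angle in rad: 0 shut, grows as the front edge rises, stop at 1.5. Aluminium frame 240 x 360 x 14 mm with clear panel, about 0.8 kg, hinged along the case's far top edge. The hinge rubs (0.25 N m) and is damped (1 N m s/rad): above about 1.36 rad the lid stays, below it sinks slowly. Lifting takes 6 to 8 N at the handle. With the rod home it reads about 0.84 to 0.9.
- lid_hinge (a point): point on the lid's hinge axis, in the middle of its width, on the outer face of the far wall at the level of the lid's underside (72 mm above the counter). The axis runs along the case's y axis.
- lid_handle (a point): middle of the lid's bar handle: round steel bar 10 mm thick, 120 long, parallel to the lid's front edge and 36 mm in front of it, on stalks 50 mm either side of the middle; 276 mm from the hinge axis, 7 mm above the plane of the lid's underside. It can be straddled from above and turns between the fingers as the lid swings.
- prop_rod: steel prop rod, 8 mm thick, 90 g, under the lid. Origin: its pivot under the front rail, 212 mm from the hinge axis, 10 mm below the lid's underside, 138 mm to the +y side of the lid's middle. Its x runs along the rod; z is the lid's normal when folded. It starts folded towards the hinge (0 to 0.06 rad), swings away up to 1.7 rad about +y, stiff (0.11 N m). The pivot is worn: loose by 2 mm and 0.04 rad sideways, 1.5 mm across the rod.
- rod_tip (a point): middle of the rod's flat free end; in the rod's frame 191.9 mm along x and 5 mm along z (the last 20 mm are bent 12 degrees towards the lid). 8 mm diameter, square cut.
- rod_knob (a point): centre of the black ball knob, 18 mm diameter, by which the rod is handled; on a 6 mm stalk standing off the rod on the side away from the lid: in the rod's frame 123 mm along x and -35 mm along z.
- rail: short aluminium channel, 96 mm long (x) by 44 by 12 high, fixed on a ledge along the case's +y wall, 178 mm in front of the hinge axis, in the swing plane of the rod; axes as the case's, origin: middle of its underside, 22 mm above the counter. In it is clamped a white nylon strip, 72 x 36 mm, standing 34 mm above the origin, with a groove along x in its top: 15 mm wide, 4 mm deep, floor 30 mm above the origin.
- groove (a point): middle of the groove's floor over the rail's origin, 20 mm below the case's rim. The blind hole for the rod is in the groove's floor, 10.5 mm long (x) by 15 wide (y), 12 mm deep, dark at the bottom. The strip is clamped where the last user left it, so the hole lies anywhere from 16 mm in front of (-x) to 6 mm behind this point; it is not measured: look, or slide the rod's tip along the groove until it drops in.
- pliers_a: steel pliers lying in the case, 120 mm long, 50 wide, 10 high; origin at the joint, underneath. Goods: leave alone.
- pliers_b: second steel pliers in the case, the same. Leave alone.
- articulator: brass jaw articulator standing in the case, 90 by 55 by 45 mm; origin underneath. Leave alone.
- bowl: blue mixing bowl, 124 mm across, 75 high, beside the case; origin underneath. Leave alone.
- carton: cardboard carton 160 by 90 by 50 mm beside the case; origin underneath. Leave alone.
- spatula: plaster spatula 200 mm long lying on the counter; leave alone.
- handpiece: motor handpiece, a steel and black cylinder 160 mm long, 26 thick, lying on the counter; leave alone.

How it is judged:
By the outcome, as a careful person would: the job done as asked, in the order asked, and still so for the second after the job is handed in, with the robot touching nothing.
It also fails if it takes over 72 s, if anything falls off the work surface, if the arm or the gripper's body presses on something with over 40 N, if the wrist force passes 120 N, or if a joint passes its speed limit or range.

## Robot

A 6-joint arm with a two-finger parallel gripper is mounted at the origin on the work surface. World frame = base frame: x ahead of the robot, y to its left, z up, the work surface at z = 0. Lengths are in m, angles in degrees, forces in N, time in s.
With the tool pointing down it reaches from about 0.375 to 0.925 m from the base axis. Payload 5.7 kg.
Tool frame: the origin (TCP) lies at the very end of the fingers, on their centre line; the grasp point (between the pads) lies 19 mm behind it; z points along the fingers, y is the line along which they close (so a half turn about z gives the same grasp; the last joint's range is limited). The gripper opens to 85 mm and grips with 20 to 120 N. Pads are 22 mm wide; open, the fingers measure 114 mm over their backs; the gripper's body (76 mm by 85 mm) begins 54 mm behind the grasp point. The pads swing forward as they close: fully open they stand 13 mm farther back than shut.
Start: joints at [-83.829, 20.558, 86.54, -0, 72.909, -6.595], TCP at [0.133, -0.585, 0.231] pointing down, gripper open.
Joint ranges: [-170.27, 170.27], [-57.76, 135], [12.27, 136.19], [-55.21, 235.2], [11.17, 155.16], [-170.74, 170.74]. Speed limits (degrees/s): [136.94, 136.94, 180, 180, 180, 180].

## Interface

Orientations are given as [roll, pitch, yaw] about the fixed x, y, z axes, in that order (R = Rz(yaw) Ry(pitch) Rx(roll)).
In Python, from station import * gives the robot as it stands.
- The arm moves only by the tool step_arm, never from a script. Its argument "targets" is a list of rows, each a list of 6 numbers: the shift along the tool's x, y, z in units of 40 cm (1.0 is 40 cm), then the turn, a rotation vector about the tool's x, y, z in units of 120 degrees (1.0 is 120 degrees). In form: [[x, y, z, ax, ay, az], ...]. A call has exactly 5 rows; each row is the pose to reach, as a shift and turn from the pose commanded when the call began, along the tool's axes at that moment; what a row does not reach only later rows make up. A row lasts 1/12 s, in which the tool goes at most 41.7 mm and 7.16 degrees, less where a joint would pass 70% of its speed; a pose out of reach is approached as far as the arm can. A call with a number of a shift or a turn outside -1 to 1 is refused whole. A call with a gripper value outside its range is refused whole. "jaw" is the closure, from -1 (fully open) to 1 (shut), set as the call begins (left out, the last holds). The fingers move at their own pace and stop on an object; "force" is the grip in N (left out, the last holds). Time passes only in rows, so rows that repeat a pose let the fingers close, or fill a call up. It gives the time, the measured TCP pose, the force, the opening and the grip force at its end, in the units of the state.
- state(): the state, without advancing time (a new reading comes with each control period).
- snapshot(name): name is "side" or "top" or "wrist"; returns a dict with "frame" (480x640x3 uint8, red, green, blue), "K" (3x3 intrinsics, pixels), "extrinsics" (4x4, takes a point from camera to world coordinates); the wrist camera has in their place "mount" (4x4, takes a point from camera to tool coordinates, whose origin is the TCP and whose axes are the flange's). Camera axes: x right, y down, z forward; pixel columns grow to the right and rows downward; lengths in m; the calibration is good to about 2 mm. The wrist camera is an equidistant fisheye: a pixel r from the principal point sees the ray r / f radians off the axis. A picture is of the moment at which its call begins: read the wrist's pose just before it. There is no depth.
- finish_job(): hands the job in; it is judged then, once.
The state is a dict: "time": time; "joint_pos": joint angles; "joint_vel": joint speeds; "joint_efforts": joint torques, N m; "tcp_pos": TCP position; "orientation": TCP orientation; "force": force on the tool from outside, world axes, zero at the start; "moment": the same for the moment, N m; "gripper_width": opening from 0.0 (shut) to 1.0 (fully open); "finger_force": force on a finger pad.
Only numpy, scipy, OpenCV 4.12 (cv2) and the standard library are available. Lean on these libraries where they do the work, as an engineer would, in place of code of your own. Each camera call takes 0.05 s, during which the arm holds its last target. There are 200 camera calls.

## Working session

There is one attempt and no reset: what is moved stays moved. The work goes in short steps, Python scripts to look and compute and a tool call to move; the robot and the scene stay as the last step left them, time stands still between calls to the robot, and variables do not carry over. Pictures are saved under pics/ and viewed, at most 10 in all, crops included, and the job is handed in when it is done.

Besides the shell and the picture viewer there is one more tool, called after ">>>" by a JSON object that holds its "op" and its "data". step_arm: Moves the arm, as the interface text tells. Its arguments: {"type":"object","properties":{"targets":{"type":"array"},"jaw":{"type":"number"},"force":{"type":"number"}},"required":["targets"]}

```bash
mkdir -p pics; ls; python3 - <<'E'
from station import *
import cv2
s=state();print(s)
for n in("top","side"):
    d=snapshot(n);cv2.imwrite(f"pics/{n}0.png",d["frame"][:,:,::-1]);print(n,d["K"].tolist(),d["extrinsics"].round(4).tolist())
d=snapshot("wrist");print(d["K"].tolist(),d["mount"].round(4).tolist())
E
```

```text
pics
{'time': 0.0, 'joint_pos': array([-8.38288022e+01,  2.05991693e+01,  8.66002149e+01, -4.05192939e-04,
        7.29082856e+01, -6.59556670e+00]), 'joint_vel': array([ 0.00981386, -0.01680176, -0.02690211, -0.05491553,  0.00215464,
        0.05802206]), 'joint_efforts': array([-3.83796258e-03, -5.27636325e+01, -2.78620201e+01, -5.85538310e-04,
        1.33327904e-02, -1.38408751e-07]), 'tcp_pos': array([ 0.13249645, -0.58447821,  0.23043261]), 'orientation': array([-1.79892998e+02, -1.19824638e-02,  1.27668727e+01]), 'force': array([0.00530211, 0.12156941, 0.62503646]), 'moment': array([ 0.03824737,  0.00023503, -0.01250734]), 'finger_force': 0.0, 'gripper_width': 1.0036637659331615}
top [[559.4418895039178, 0.0, 316.51787144062615], [0.0, 559.4418895039178, 248.90749512480872], [0.0, 0.0, 1.0]] [[-0.0097, -0.9971, 0.0757, 0.3963], [-0.9999, 0.0101, 0.0053, -0.0265], [-0.006, -0.0757, -0.9971, 1.2918], [0.0, 0.0, 0.0, 1.0]]
side [[495.8048267167148, 0.0, 309.6916946754581], [0.0, 495.8048267167148, 233.35893838798586], [0.0, 0.0, 1.0]] [[-0.8746, -0.2958, 0.3841, 0.0745], [-0.4847, 0.5151, -0.7069, 0.7525], [0.0113, -0.8045, -0.5939, 0.7215], [0.0, 0.0, 0.0, 1.0]]
[[371.64829954431775, 0.0, 321.64910232481543], [0.0, 371.64829954431775, 236.15946130049755], [0.0, 0.0, 1.0]] [[-0.001, -0.9467, -0.3222, 0.0817], [1.0, -0.001, -0.0002, -0.0], [-0.0002, -0.3222, 0.9467, -0.1434], [0.0, 0.0, 0.0, 1.0]]
```

View pics/top0.png

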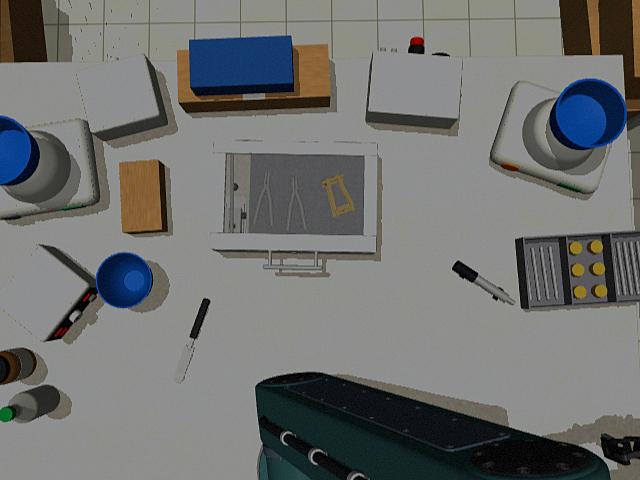

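View pics/side0.png

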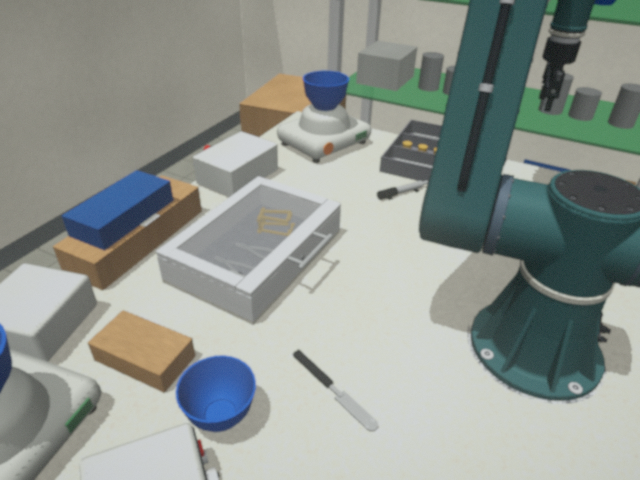

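The top view shows the case at about (212–380, 142–252), handle bar near (264–325, 268), rod and rail at the left side (235, 205). The side view agrees. Enlarging.

```bash
python3 - <<'E'
import cv2
a=cv2.imread("pics/top0.png")[130:280,200:395]
cv2.imwrite("pics/c1.png",cv2.resize(a,None,fx=4,fy=4,interpolation=cv2.INTER_CUBIC))
E
```

```text
(no output)
```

View pics/c1.png

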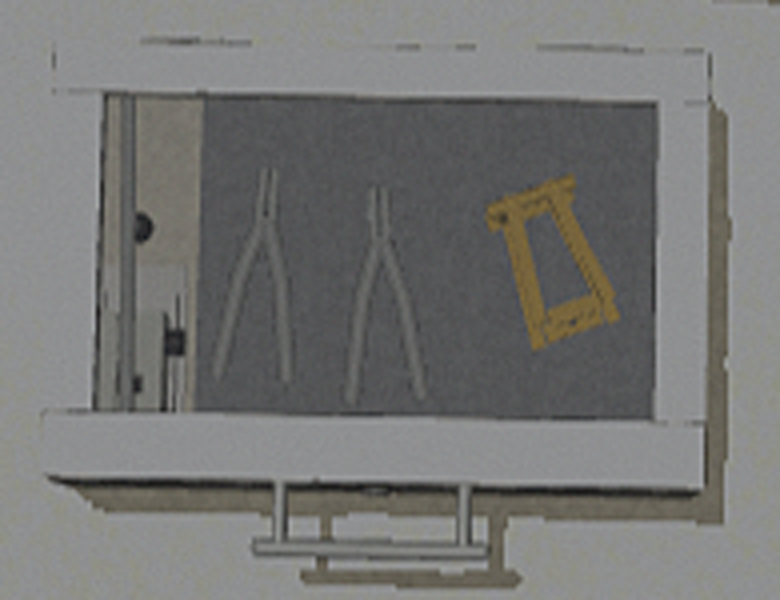

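```bash
cat > h.py <<'E'
import numpy as np
from scipy.optimize import least_squares
from scipy.spatial.transform import Rotation as R
KT=np.array([[559.44189,0,316.51787],[0,559.44189,248.9075],[0,0,1]])
def crop(p,k=4,o=(200,130)): p=np.array(p,float); return (p+.5)/k-.5+np.array(o)
def back(uv,K,E,z):
    r=E[:3,:3]@np.linalg.solve(K,np.append(uv,1)); c=E[:3,3]; return c+r*(z-c[2])/r[2]
E
python3 - <<'E'
from h import *
from station import *
E=snapshot("top")["extrinsics"];K=KT
pts=[((53,43),.086,(0,.18)),((710,50),.086,(0,-.18)),((704,490),.086,(-.24,-.18)),((43,478),.086,(-.24,.18)),((253,547),.079,(-.276,.06)),((490,551),.079,(-.276,-.06))]
W=[back(crop(p),K,E,z)[:2] for p,z,_ in pts]
L=np.array([q for *_,q in pts])
f=lambda v:(np.array([[np.cos(v[2]),-np.sin(v[2])],[np.sin(v[2]),np.cos(v[2])]])@L.T).T+v[:2]-W
s=least_squares(lambda v:f(v).ravel(),[.7,0,0]);print("hinge",s.x,np.degrees(s.x[2]));print(f(s.x)*1000)
print(*[w.round(4) for w in W])
v=s.x;Rz=np.array([[np.cos(v[2]),-np.sin(v[2])],[np.sin(v[2]),np.cos(v[2])]])
for n,p,z in [("hole?",(137,384),.046),("knob",(145,228),.027),("rodL",(127,100),.062),("rodR",(127,400),.062)]:
    w=back(crop(p),K,E,z)[:2]; print(n,w,Rz.T@(w-v[:2]))
E
```

```text
hinge [ 0.72524742  0.02500763 -0.02570334] -1.472692770794451
[[ 0.57967564 -0.22082869]
 [-0.66919913  0.328469  ]
 [ 1.04259153 -1.06893694]
 [ 0.16416259  1.56690526]
 [-0.74329793 -4.59874465]
 [-0.37393264  3.99313602]]
[0.7293 0.2052] [ 0.7213 -0.1553] [ 0.4797 -0.1477] [0.4898 0.2095] [0.4516 0.0967] [ 0.4482 -0.0319]
hole? [0.5452037  0.16487287] [-0.18357885  0.13519183]
knob [0.63723208 0.16334337] [-0.09154157  0.13602801]
rodL [0.70302538 0.16824315] [-0.02589593  0.14261709]
rodR [0.53444536 0.16793723] [-0.1944124   0.13797868]
```

```bash
cat >> h.py <<'E'
HX=np.array([0.7252,0.0250,0]);YAW=-0.0257
C=R.from_euler('z',YAW).as_matrix()
def w(p): return HX+C@np.array(p,float)      # case coords (origin hinge, z abs) -> world
def c(p): return C.T@(np.array(p)-HX)
def ax(yaw,tilt):
    "tool axes; yaw 90: closes along case x; yaw 180: closes along y, tool z tilted by tilt deg towards +x"
    if yaw==90: M=np.array([[0,1,0],[1,0,0],[0,0,-1.]]).T
    else:
        s,k=np.sin(np.radians(tilt)),np.cos(np.radians(tilt)); M=np.array([[-k,0,-s],[0,1,0],[s,0,-k]]).T
    return C@M
def pose(s): return np.array(s["tcp_pos"]),R.from_euler('xyz',s["orientation"],degrees=True).as_matrix()
def grasp(p,M): return np.array(p)+M[:,2]*.019   # world grasp point -> TCP
def go(targets,cur):
    "rows from cur pose to each (p,M) target"
    p0,M0=cur
    for p,M in targets:
        d=M0.T@(np.array(p)-p0)/.4; r=R.from_matrix(M0.T@M).as_rotvec(degrees=True)/120
        print([round(float(x),4) for x in [*d,*r]])
E
python3 - <<'E'
from h import *
from station import *
s=state();cur=pose(s);M=ax(90,0)
hd=w([-.276,0,.079]);print(hd)
a=(np.array([.41,-.28,.25]),M);go([a],cur)
b=(hd+[0,0,.09],M);go([b],a)
d=(grasp(hd,M),M);go([d],b)
E
```

```text
[0.44929114 0.03209242 0.079     ]
[0.8449, -0.5898, -0.0473, -0.0004, -0.0004, -0.6314]
[0.7825, 0.0781, 0.2025, 0.0, 0.0, 0.0]
[0.0, 0.0, 0.2725, 0.0, 0.0, 0.0]
```

>>> {"op": "step_arm", "data": {"targets": [[0.845,-0.59,-0.047,0,0,-0.63],[0.845,-0.59,-0.047,0,0,-0.63],[0.845,-0.59,-0.047,0,0,-0.63],[0.845,-0.59,-0.047,0,0,-0.63],[0.845,-0.59,-0.047,0,0,-0.63]], "jaw": 0.4, "force": 25}}

```text
time: 0.62
tcp_pos: [0.2734, -0.4296, 0.2407]
orientation: [-180.0, -0.0, 48.9]
force: [1.3, -0.5, -0.1]
gripper_width: 0.31
finger_force: 0.0
```

```bash
cat > n.py <<'E'
from h import *
from station import *
s=state();cur=pose(s);M=ax(90,0)
print(s["time"],cur[0].round(4),s["orientation"].round(1),"case",c(cur[0]).round(4),"F",s["force"].round(1),s["gripper_width"],s["finger_force"])
E
cat > a.py <<'E'
from n import *
hd=w([-.276,0,.079])
go([(np.array([.41,-.28,.25]),M),(hd+[0,0,.09],M),(grasp(hd,M),M)],cur)
E
python3 a.py
```

```text
0.6167 [ 0.2734 -0.4296  0.2407] [-180.    -0.    48.9] case [-0.4399 -0.466   0.2407] F [ 1.3 -0.5 -0.1] 0.31010743193888135 0.0
[0.5063, 0.0113, -0.0231, -0.0001, -0.0002, -0.3304]
[1.1586, -0.4277, 0.1797, -0.0001, -0.0002, -0.3304]
[1.1585, -0.4277, 0.4522, -0.0001, -0.0002, -0.3304]
```

Continue; two calls, second computed from the first's target (already at yaw 88.5).

>>> {"op": "step_arm", "data": {"targets": [[0.506,0.011,-0.023,0,0,-0.33],[0.506,0.011,-0.023,0,0,-0.33],[0.506,0.011,-0.023,0,0,-0.33],[0.506,0.011,-0.023,0,0,-0.33],[0.506,0.011,-0.023,0,0,-0.33]]}}

```text
time: 1.03
tcp_pos: [0.4111, -0.2801, 0.2502]
orientation: [180.0, -0.0, 84.8]
force: [1.0, -1.3, -0.8]
gripper_width: 0.294
finger_force: 0.0
```

>>> {"op": "step_arm", "data": {"targets": [[0.78,0.078,0.2,0,0,0],[0.78,0.078,0.2,0,0,0],[0.78,0.078,0.2,0,0,0],[0.78,0.078,0.2,0,0,0],[0.78,0.078,0.2,0,0,0]]}}

```text
time: 1.45
tcp_pos: [0.4495, -0.0825, 0.1982]
orientation: [180.0, -0.0, 84.4]
force: [-0.3, 0.5, -0.2]
gripper_width: 0.299
finger_force: 0.0
```

```bash
python3 a.py
```

```text
1.45 [ 0.4495 -0.0825  0.1982] [180.   -0.   84.4] case [-0.2729 -0.1146  0.1982] F [-0.3  0.5 -0.2] 0.2992850107085518 0.0
[-0.501, -0.0497, -0.1296, 0.0002, -0.0, -0.0346]
[0.2851, -0.0286, 0.0729, 0.0002, -0.0, -0.0346]
[0.2851, -0.0287, 0.3454, 0.0002, -0.0, -0.0346]
```

>>> {"op": "step_arm", "data": {"targets": [[0.285,-0.0287,0.07,0,0,-0.0346],[0.285,-0.0287,0.07,0,0,-0.0346],[0.285,-0.0287,0.07,0,0,-0.0346],[0.285,-0.0287,0.07,0,0,-0.0346],[0.285,-0.0287,0.07,0,0,-0.0346]]}}

```text
time: 1.87
tcp_pos: [0.4485, 0.0317, 0.17]
orientation: [-179.9, -0.0, 88.8]
force: [0.5, -0.1, 0.8]
gripper_width: 0.302
finger_force: 0.0
```

```bash
python3 a.py; python3 - <<'E'
from station import *
import cv2
cv2.imwrite("pics/w1.png",snapshot("wrist")["frame"][:,:,::-1])
E
```

```text
1.8667 [0.4485 0.0317 0.17  ] [-179.9   -0.    88.8] case [-0.2768 -0.0004  0.17  ] F [ 0.5 -0.1  0.8] 0.3024118761967592 0.0
[-0.7811, -0.0799, -0.1998, -0.0007, -0.0, 0.0021]
[0.001, 0.002, 0.0026, -0.0007, -0.0, 0.0021]
[0.001, 0.0024, 0.2751, -0.0007, -0.0, 0.0021]
```

View pics/w1.png

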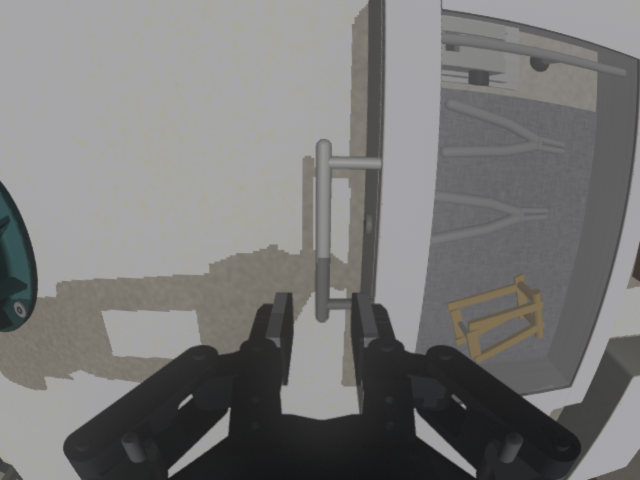

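The wrist view shows the bar (col 322) centred between the fingers (290 and 352). Descending.

>>> {"op": "step_arm", "data": {"targets": [[0.001,0.002,0.07,0,0,0],[0.001,0.002,0.13,0,0,0],[0.001,0.002,0.18,0,0,0],[0.001,0.002,0.23,0,0,0],[0.001,0.002,0.275,0,0,0]]}}

```text
time: 2.33
tcp_pos: [0.4508, 0.0286, 0.0599]
orientation: [179.9, 0.0, 88.4]
force: [-0.2, 0.5, -0.5]
gripper_width: 0.3
finger_force: 0.0
```

>>> {"op": "step_arm", "data": {"targets": [[0,0,0,0,0,0],[0,0,0,0,0,0],[0,0,0,0,0,0],[0,0,0,0,0,0],[0,0,0,0,0,0]], "jaw": 1}}

```text
time: 2.75
tcp_pos: [0.4489, 0.0291, 0.0612]
orientation: [-179.9, 0.1, 88.6]
force: [-4.7, -5.7, -5.2]
gripper_width: 0.106
finger_force: 24.3
```

```bash
cat > arc.py <<'E'
from n import *
import sys
# current lid angle from grasp point, then path of angles given
g=c(cur[0]-M[:,2]*.019)-[0,0,.072]; r0=np.hypot(.276,.007); a0=np.arctan2(.007,.276)
th=np.arctan2(g[2],-g[0])-a0; print("theta",th,"r",np.hypot(g[0],g[2])-r0)
T=[]
for t in np.linspace(float(sys.argv[1]),float(sys.argv[2]),int(sys.argv[3])):
    p=w([-r0*np.cos(t+a0),0,.072+r0*np.sin(t+a0)]); T.append((grasp(p,M),M))
go(T,cur)
E
python3 arc.py 0.05 1.43 24
```

```text
2.75 [0.4489 0.0291 0.0612] [-1.799e+02  1.000e-01  8.860e+01] case [-0.2763 -0.003   0.0612] F [-4.7 -5.7 -5.2] 0.10610689436351088 24.317328929901123
theta 0.004353760804100014 r 0.00035044355654989534
[0.0075, 0.0025, -0.0315, -0.0009, 0.0007, 0.0002]
[0.0075, 0.0067, -0.0726, -0.0009, 0.0007, 0.0002]
[0.0074, 0.0135, -0.1135, -0.0009, 0.0007, 0.0002]
[0.0073, 0.0227, -0.1539, -0.0009, 0.0007, 0.0002]
[0.0073, 0.0342, -0.1936, -0.0009, 0.0007, 0.0002]
[0.0072, 0.0482, -0.2326, -0.0009, 0.0007, 0.0002]
[0.0072, 0.0644, -0.2707, -0.0009, 0.0007, 0.0002]
[0.0071, 0.083, -0.3077, -0.0009, 0.0007, 0.0002]
[0.007, 0.1037, -0.3436, -0.0009, 0.0007, 0.0002]
[0.007, 0.1265, -0.3782, -0.0009, 0.0007, 0.0002]
[0.0069, 0.1513, -0.4113, -0.0009, 0.0007, 0.0002]
[0.0068, 0.1781, -0.4429, -0.0009, 0.0007, 0.0002]
[0.0068, 0.2067, -0.4728, -0.0009, 0.0007, 0.0002]
[0.0067, 0.2371, -0.5009, -0.0009, 0.0007, 0.0002]
[0.0067, 0.2691, -0.5272, -0.0009, 0.0007, 0.0002]
[0.0066, 0.3026, -0.5515, -0.0009, 0.0007, 0.0002]
[0.0066, 0.3375, -0.5737, -0.0009, 0.0007, 0.0002]
[0.0065, 0.3737, -0.5939, -0.0009, 0.0007, 0.0002]
[0.0065, 0.4111, -0.6118, -0.0009, 0.0007, 0.0002]
[0.0064, 0.4494, -0.6274, -0.0009, 0.0007, 0.0002]
[0.0064, 0.4886, -0.6407, -0.0009, 0.0007, 0.0002]
[0.0064, 0.5286, -0.6517, -0.0009, 0.0007, 0.0002]
[0.0063, 0.5691, -0.6602, -0.0009, 0.0007, 0.0002]
[0.0063, 0.61, -0.6663, -0.0009, 0.0007, 0.0002]
```

>>> {"op": "step_arm", "data": {"targets": [[0,0.002,-0.03,0,0,0],[0,0.006,-0.07,0,0,0],[0,0.013,-0.112,0,0,0],[0,0.022,-0.153,0,0,0],[0,0.034,-0.193,0,0,0]], "force": 40}}

```text
time: 3.17
tcp_pos: [0.4623, 0.0287, 0.1391]
orientation: [-179.9, 0.1, 88.5]
force: [-0.4, -5.8, -9.1]
gripper_width: 0.099
finger_force: 38.8
```

```bash
python3 arc.py 0.35 1.42 19
```

```text
3.1667 [0.4623 0.0287 0.1391] [-1.799e+02  1.000e-01  8.850e+01] case [-0.2629 -0.0031  0.1391] F [-0.4 -5.8 -9.1] 0.09865874999481775 38.82041037082672
theta 0.29125224517205534 r 0.0005975125898416422
[0.0076, 0.0151, -0.0377, -0.0008, 0.0009, 0.0001]
[0.0076, 0.0312, -0.0754, -0.0008, 0.0009, 0.0001]
[0.0075, 0.0495, -0.1122, -0.0008, 0.0009, 0.0001]
[0.0074, 0.07, -0.1477, -0.0008, 0.0009, 0.0001]
[0.0074, 0.0925, -0.182, -0.0008, 0.0009, 0.0001]
[0.0073, 0.1171, -0.2149, -0.0008, 0.0009, 0.0001]
[0.0072, 0.1435, -0.2462, -0.0008, 0.0009, 0.0001]
[0.0072, 0.1718, -0.276, -0.0008, 0.0009, 0.0001]
[0.0071, 0.2017, -0.304, -0.0008, 0.0009, 0.0001]
[0.007, 0.2333, -0.3301, -0.0008, 0.0009, 0.0001]
[0.007, 0.2664, -0.3544, -0.0008, 0.0009, 0.0001]
[0.0069, 0.3009, -0.3766, -0.0008, 0.0009, 0.0001]
[0.0069, 0.3366, -0.3968, -0.0008, 0.0009, 0.0001]
[0.0069, 0.3735, -0.4148, -0.0008, 0.0009, 0.0001]
[0.0068, 0.4114, -0.4306, -0.0008, 0.0009, 0.0001]
[0.0068, 0.4501, -0.4441, -0.0008, 0.0009, 0.0001]
[0.0068, 0.4896, -0.4552, -0.0008, 0.0009, 0.0001]
[0.0067, 0.5296, -0.464, -0.0008, 0.0009, 0.0001]
[0.0067, 0.5702, -0.4704, -0.0008, 0.0009, 0.0001]
```

>>> {"op": "step_arm", "data": {"targets": [[0,0.015,-0.038,0,0,0],[0,0.031,-0.075,0,0,0],[0,0.05,-0.112,0,0,0],[0,0.07,-0.148,0,0,0],[0,0.092,-0.182,0,0,0]]}}

```text
time: 3.58
tcp_pos: [0.4975, 0.0276, 0.2116]
orientation: [-179.7, 0.1, 88.5]
force: [-4.8, -5.9, -6.4]
gripper_width: 0.1
finger_force: 38.9
```

>>> {"op": "step_arm", "data": {"targets": [[0,0.025,-0.033,0,0,0],[0,0.051,-0.064,0,0,0],[0,0.08,-0.094,0,0,0],[0,0.109,-0.122,0,0,0],[0,0.141,-0.148,0,0,0]]}}

```text
time: 4.0
tcp_pos: [0.5518, 0.0259, 0.2713]
orientation: [-179.5, 0.2, 88.5]
force: [-14.0, -6.0, 5.1]
gripper_width: 0.1
finger_force: 39.4
```

```bash
python3 arc.py 0.95 1.43 9
```

```text
4.0 [0.5518 0.0259 0.2713] [-179.5    0.2   88.5] case [-0.1734 -0.0035  0.2713] F [-14.   -6.    5.1] 0.09980751938771461 39.3635094165802
theta 0.8741760728373797 r 0.0026622900114866566
[0.0087, 0.0461, -0.0262, -0.0043, 0.0014, -0.0002]
[0.0087, 0.0808, -0.0487, -0.0043, 0.0014, -0.0002]
[0.0086, 0.1169, -0.0691, -0.0043, 0.0014, -0.0002]
[0.0086, 0.1541, -0.0872, -0.0043, 0.0014, -0.0002]
[0.0086, 0.1923, -0.1032, -0.0043, 0.0014, -0.0002]
[0.0085, 0.2314, -0.1168, -0.0043, 0.0014, -0.0002]
[0.0085, 0.2713, -0.128, -0.0043, 0.0014, -0.0002]
[0.0085, 0.3117, -0.1368, -0.0043, 0.0014, -0.0002]
[0.0085, 0.3527, -0.1432, -0.0043, 0.0014, -0.0002]
```

>>> {"op": "step_arm", "data": {"targets": [[0.004,0.04,-0.022,0,0,0],[0.008,0.078,-0.045,0,0,0],[0.008,0.115,-0.066,0,0,0],[0.008,0.152,-0.084,0,0,0],[0.008,0.19,-0.1,0,0,0]]}}

```text
time: 4.42
tcp_pos: [0.6307, 0.0249, 0.3147]
orientation: [-179.9, 0.4, 88.4]
force: [-10.2, -10.1, 10.0]
gripper_width: 0.096
finger_force: 40.7
```

```bash
python3 arc.py 1.24 1.43 5
```

```text
4.4167 [0.6307 0.0249 0.3147] [-179.9    0.4   88.4] case [-0.0945 -0.0025  0.3147] F [-10.2 -10.1  10. ] 0.09629656797237354 40.726298689842224
theta 1.1989233245835098 r 0.0021779282468901706
[0.0063, 0.0287, -0.004, -0.0005, 0.003, -0.0009]
[0.0063, 0.0602, -0.0132, -0.0005, 0.003, -0.0009]
[0.0063, 0.0921, -0.0208, -0.0005, 0.003, -0.0009]
[0.0063, 0.1243, -0.0269, -0.0005, 0.003, -0.0009]
[0.0063, 0.1567, -0.0315, -0.0005, 0.003, -0.0009]
```

>>> {"op": "step_arm", "data": {"targets": [[0,0.03,-0.002,0,0,0],[0,0.062,-0.01,0,0,0],[0,0.095,-0.018,0,0,0],[0,0.128,-0.024,0,0,0],[0,0.158,-0.028,0,0,0]]}}

```text
time: 4.83
tcp_pos: [0.6972, 0.0231, 0.3285]
orientation: [179.6, 0.3, 88.4]
force: [-5.5, -9.5, 17.1]
gripper_width: 0.098
finger_force: 43.2
```

>>> {"op": "step_arm", "data": {"targets": [[0,0,0,0,0,0],[0,0,0,0,0,0],[0,0,0,0,0,0],[0,0,0,0,0,0],[0,0,0,0,0,0]]}}

```text
time: 5.25
tcp_pos: [0.6986, 0.023, 0.3286]
orientation: [179.3, 0.3, 88.4]
force: [-2.1, -9.2, 17.1]
gripper_width: 0.1
finger_force: 42.8
```

```bash
python3 arc.py 1.42 1.44 2
```

```text
5.25 [0.6986 0.023  0.3286] [179.3   0.3  88.4] case [-0.0266 -0.0026  0.3286] F [-2.1 -9.2 17.1] 0.09993980322754942 42.84654378890991
theta 1.4493071960778563 r 0.0007649751582893827
[0.0066, -0.02, 0.0039, 0.0056, 0.0028, -0.0013]
[0.0066, -0.0063, 0.0024, 0.0056, 0.0028, -0.0013]
```

>>> {"op": "step_arm", "data": {"targets": [[0,0,0,0,0,0],[0,0,0,0,0,0],[0,0,0,0,0,0],[0,0,0,0,0,0],[0,0,0,0,0,0]], "jaw": 0.4}}

```text
time: 5.67
tcp_pos: [0.6958, 0.0276, 0.3207]
orientation: [-180.0, -0.0, 88.6]
force: [-0.2, 0.4, 0.3]
gripper_width: 0.297
finger_force: 0.0
```

>>> {"op": "step_arm", "data": {"targets": [[0,-0.005,-0.04,0,0,0],[0,-0.005,-0.08,0,0,0],[0,-0.005,-0.13,0,0,0],[0,-0.005,-0.19,0,0,0],[0,-0.005,-0.25,0,0,0]]}}

```text
time: 6.08
tcp_pos: [0.6936, 0.0277, 0.421]
orientation: [-179.9, -0.0, 88.6]
force: [0.5, -0.6, 0.3]
gripper_width: 0.3
finger_force: 0.0
```

```bash
cat > kin.py <<'E'
from h import *
def pts(t,f):
    "case coords(x,z abs) of pivot, knob, tip at lid angle t, rod swing f"
    u=np.array([-np.cos(t),np.sin(t)]);n=np.array([np.sin(t),np.cos(t)]);O=np.array([0,.072])
    P=O+.212*u-.010*n
    rx=-u*np.cos(f)-n*np.sin(f); rz=n*np.cos(f)-u*np.sin(f)
    return P,P+.123*rx-.035*rz,P+.1919*rx+.005*rz
def inv(tip):
    s=least_squares(lambda v:pts(*v)[2]-tip,[.87,1.2]);return s.x
if __name__=="__main__":
    for t in(1.40,1.45): print(t,[q.round(4) for q in pts(t,.03)])
    for x in(-.16,-.178,-.1836,-.195,-.205):
        for z in(.08,.06,.052,.040):
            v=inv([x,z]);print(x,z,v.round(3),[q.round(4) for q in pts(*v)[:2]])
E
python3 kin.py; python3 n.py; python3 - <<'E'
from station import *
import cv2
cv2.imwrite("pics/s2.png",snapshot("side")["frame"][:,:,::-1])
E
```

```text
1.4 [array([-0.0459,  0.2792]), array([-0.0633,  0.1525]), array([-0.014 ,  0.0899])]
1.45 [array([-0.0355,  0.2813]), array([-0.0592,  0.1556]), array([-0.0131,  0.0906])]
-0.16 0.08 [1.147 0.788] [array([-0.0963,  0.2611]), array([-0.1728,  0.1586])]
-0.16 0.06 [1.021 0.789] [array([-0.1192,  0.2476]), array([-0.1825,  0.1364])]
-0.16 0.052 [0.97  0.794] [array([-0.128 ,  0.2413]), array([-0.186 ,  0.1273])]
-0.16 0.04 [0.894 0.804] [array([-0.1406,  0.231 ]), array([-0.1909,  0.1134])]
-0.178 0.08 [1.106 0.887] [array([-0.1039,  0.2571]), array([-0.1862,  0.1592])]
-0.178 0.06 [0.994 0.888] [array([-0.124 ,  0.2442]), array([-0.195 ,  0.1378])]
-0.178 0.052 [0.948 0.892] [array([-0.1318,  0.2383]), array([-0.1983,  0.1291])]
-0.178 0.04 [0.878 0.902] [array([-0.1431,  0.2288]), array([-0.2028,  0.1157])]
-0.1836 0.08 [1.093 0.918] [array([-0.1063,  0.2557]), array([-0.1904,  0.1594])]
-0.1836 0.06 [0.984 0.919] [array([-0.1257,  0.243 ]), array([-0.1989,  0.1382])]
-0.1836 0.052 [0.939 0.923] [array([-0.1332,  0.2372]), array([-0.2021,  0.1295])]
-0.1836 0.04 [0.872 0.932] [array([-0.1441,  0.2279]), array([-0.2066,  0.1163])]
-0.195 0.08 [1.066 0.982] [array([-0.1113,  0.2527]), array([-0.1989,  0.1596])]
-0.195 0.06 [0.963 0.983] [array([-0.1292,  0.2403]), array([-0.2069,  0.1388])]
-0.195 0.052 [0.921 0.987] [array([-0.1362,  0.2347]), array([-0.21  ,  0.1303])]
-0.195 0.04 [0.857 0.996] [array([-0.1464,  0.2257]), array([-0.2142,  0.1173])]
-0.205 0.08 [1.041 1.039] [array([-0.1157,  0.2499]), array([-0.2063,  0.1597])]
-0.205 0.06 [0.943 1.04 ] [array([-0.1325,  0.2378]), array([-0.214 ,  0.1392])]
-0.205 0.052 [0.903 1.044] [array([-0.1391,  0.2323]), array([-0.2169,  0.1308])]
-0.205 0.04 [0.842 1.053] [array([-0.1486,  0.2235]), array([-0.221 ,  0.1181])]
6.0833 [0.6936 0.0277 0.421 ] [-179.9   -0.    88.6] case [-0.0316  0.0019  0.421 ] F [ 0.5 -0.6  0.3] 0.299878322987123 0.0
```

View pics/s2.png

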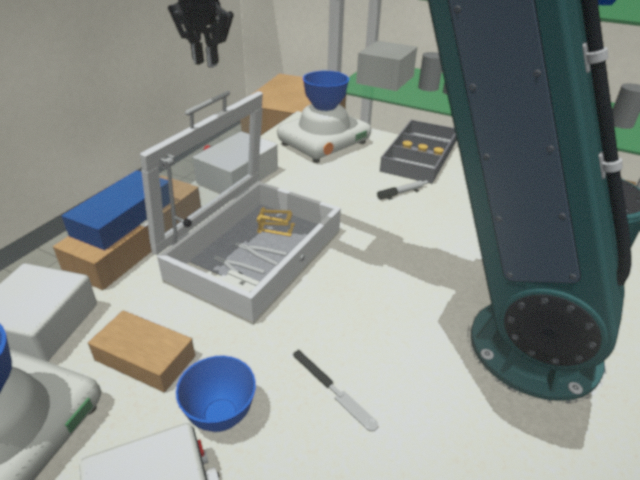

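Lid stands by itself; rod hangs folded along it at left with knob at (188,223). Next: withdraw, turn the tool and look from close.

```bash
cat > b.py <<'E'
from n import *
M=ax(180,45)
go([(w([-.26,.12,.40]),M),(grasp(w([-.20,.137,.24]),M),M)],cur)
E
python3 b.py
```

```text
6.1333 [0.6954 0.0277 0.4272] [179.6   0.   88.6] case [-0.0298  0.0019  0.4272] F [ 2.5 -0.7  3.6] 0.3016636007226775 0.0
[0.2956, -0.5757, 0.0641, -0.2904, -0.2906, -0.7082]
[0.338, -0.3951, 0.4989, -0.2904, -0.2906, -0.7082]
```

>>> {"op": "step_arm", "data": {"targets": [[0.3,-0.576,0.06,-0.29,-0.29,-0.708],[0.3,-0.576,0.06,-0.29,-0.29,-0.708],[0.3,-0.576,0.06,-0.29,-0.29,-0.708],[0.3,-0.576,0.06,-0.29,-0.29,-0.708],[0.3,-0.576,0.06,-0.29,-0.29,-0.708]], "jaw": 0.15}}

```text
time: 6.55
tcp_pos: [0.5108, 0.1287, 0.4011]
orientation: [171.0, 15.5, 118.9]
force: [-0.3, 1.4, -0.3]
gripper_width: 0.429
finger_force: 0.0
```

```bash
python3 b.py
```

```text
6.55 [0.5108 0.1287 0.4011] [171.   15.5 118.9] case [-0.217   0.0982  0.4011] F [-0.3  1.4 -0.3] 0.4293818031614809 0.0
[0.0985, -0.0607, -0.0342, -0.1849, -0.1872, -0.4472]
[0.1603, 0.0495, 0.4213, -0.1849, -0.1872, -0.4472]
```

>>> {"op": "step_arm", "data": {"targets": [[0.16,0.05,0.42,-0.185,-0.187,-0.447],[0.16,0.05,0.42,-0.185,-0.187,-0.447],[0.16,0.05,0.42,-0.185,-0.187,-0.447],[0.16,0.05,0.42,-0.185,-0.187,-0.447],[0.16,0.05,0.42,-0.185,-0.187,-0.447]]}}

```text
time: 6.97
tcp_pos: [0.5407, 0.1674, 0.2224]
orientation: [171.5, 33.1, 150.4]
force: [1.1, -1.4, 0.5]
gripper_width: 0.424
finger_force: 0.0
```

```bash
python3 b.py
```

```text
6.9667 [0.5407 0.1674 0.2224] [171.5  33.1 150.4] case [-0.1881  0.1376  0.2224] F [ 1.1 -1.4  0.5] 0.42423413888357275 0.0
[-0.1273, -0.0564, -0.4604, -0.0788, -0.083, -0.1886]
[-0.0091, 0.0015, -0.0063, -0.0788, -0.083, -0.1886]
```

>>> {"op": "step_arm", "data": {"targets": [[-0.009,0.0015,-0.006,-0.079,-0.083,-0.1886],[-0.009,0.0015,-0.006,-0.079,-0.083,-0.1886],[-0.009,0.0015,-0.006,-0.079,-0.083,-0.1886],[-0.009,0.0015,-0.006,-0.079,-0.083,-0.1886],[-0.009,0.0015,-0.006,-0.079,-0.083,-0.1886]]}}

```text
time: 7.38
tcp_pos: [0.5465, 0.1611, 0.2464]
orientation: [179.4, 43.7, 178.1]
force: [-0.6, 0.2, -1.1]
gripper_width: 0.427
finger_force: 0.0
```

```bash
python3 b.py;python3 - <<'E'
from station import *
import cv2,pickle
s=state();d=snapshot("wrist");pickle.dump((s,d),open("w2.pkl","wb"))
cv2.imwrite("pics/w2.png",d["frame"][:,:,::-1])
E
```

```text
7.3833 [0.5465 0.1611 0.2464] [179.4  43.7 178.1] case [-0.1821  0.1314  0.2464] F [-0.6  0.2 -1.1] 0.4272598127969033 0.0
[-0.1246, -0.0252, -0.4123, 0.0031, -0.011, -0.0024]
[0.0423, 0.0136, 0.0283, 0.0031, -0.011, -0.0024]
```

View pics/w2.png

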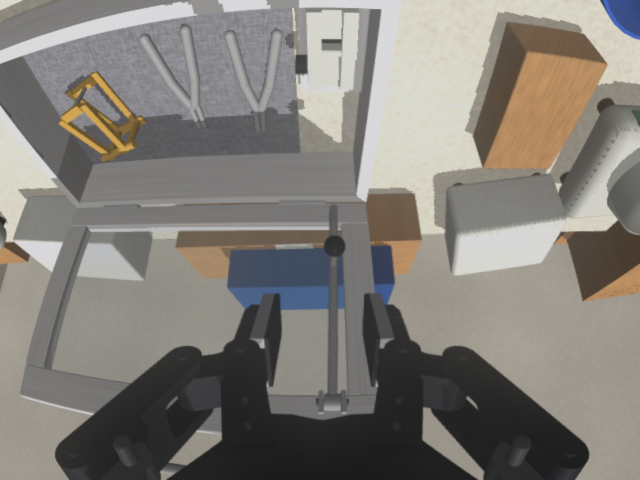

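Wrist view: knob at (335,245), strip around (308–355, 10–90), dark hole near (331,44). Enlarge the strip.

```bash
cat >> h.py <<'E'
def wpx(d,s,P):
    "world point -> wrist pixel"
    p,M=pose(s); q=np.linalg.inv(d["mount"])@np.append(M.T@(np.array(P)-p),1); q=q[:3]
    a=np.arctan2(np.hypot(q[0],q[1]),q[2]); K=d["K"]; ph=np.arctan2(q[1],q[0])
    return np.array([K[0,2]+K[0,0]*a*np.cos(ph),K[1,2]+K[1,1]*a*np.sin(ph)])
E
python3 - <<'E'
from h import *
import pickle,cv2
s,d=pickle.load(open("w2.pkl","rb"))
cv2.imwrite("pics/c2.png",cv2.resize(d["frame"][0:100,280:400,::-1],None,fx=6,fy=6,interpolation=cv2.INTER_CUBIC))
from kin import pts
for t in(1.38,1.41,1.44,1.47):
    a=pts(t,.03);print(t,*[wpx(d,s,w([q[0],.138,q[1]])).round(1) for q in a])
for x in(-.178,-.184,-.19): print(x,wpx(d,s,w([x,.138,.052])).round(1))
print("rim corners",wpx(d,s,w([-.24,.18,.072])),wpx(d,s,w([0,.18,.072])))
E
```

```text
1.38 [331.2 395.8] [329.2 238.9] [327.3 208.2]
1.41 [331.1 397.9] [329.2 242.2] [327.3 208.8]
1.44 [330.9 399.8] [329.1 245.4] [327.3 209.4]
1.47 [330.7 401.3] [329.1 248.6] [327.3 210. ]
-0.178 [329.   52.9]
-0.184 [329.1  46.5]
-0.19 [329.2  40. ]
rim corners [398.81804414  -5.45327066] [365.01034592 201.29830273]
```

View pics/c2.png

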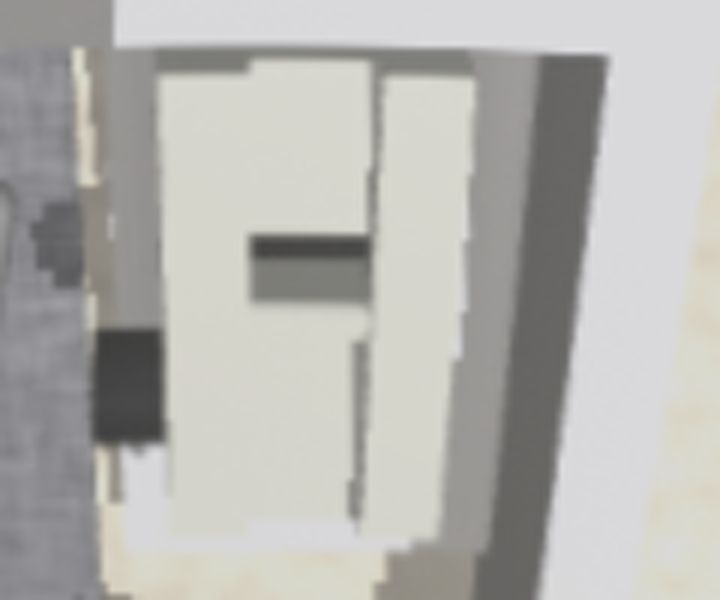

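```bash
cat > k.py <<'E'
from n import *
from kin import *
import pickle
s0,d=pickle.load(open("w2.pkl","rb"))
uv=np.array([335,245.5]); x,z=pts(1.437,.03)[1]
y=least_squares(lambda v:wpx(d,s0,w([x,v[0],z]))[0]-335,[.138]).x[0]
g=least_squares(lambda v:wpx(d,s0,w([v[0],v[1],.052]))-[331.5,44.3],[-.18,.138]).x
print("knob",x,y,z,"hole",g)
M=ax(180,45)
K=w([x,y,z]); g0=grasp(K,M); back=M[:,2]
go([(g0-.06*back,M),(g0,M)],cur)
E
python3 k.py
```

```text
7.4333 [0.5473 0.161  0.2467] [179.2  43.7 177.8] case [-0.1813  0.1314  0.2467] F [-0.6 -0.2  0.6] 0.42602689347249345 0.0
knob -0.06025848836381487 0.14294530257497873 0.1548069344750683 hole [-0.18605562  0.1397724 ]
[-0.0576, 0.0281, 0.2729, 0.0023, -0.0109, -0.0046]
[-0.061, 0.0274, 0.4229, 0.0023, -0.0109, -0.0046]
```

>>> {"op": "step_arm", "data": {"targets": [[-0.058,0.028,0.06,0.002,-0.011,-0.005],[-0.058,0.028,0.13,0.002,-0.011,-0.005],[-0.058,0.028,0.2,0.002,-0.011,-0.005],[-0.058,0.028,0.25,0.002,-0.011,-0.005],[-0.058,0.028,0.273,0.002,-0.011,-0.005]]}}

```text
time: 7.85
tcp_pos: [0.6497, 0.1679, 0.2038]
orientation: [179.2, 42.5, 178.6]
force: [-0.1, -0.0, 0.0]
gripper_width: 0.427
finger_force: 0.0
```

```bash
python3 k.py; python3 - <<'E'
from station import *
import cv2
cv2.imwrite("pics/w3.png",snapshot("wrist")["frame"][:,:,::-1])
E
```

```text
7.85 [0.6497 0.1679 0.2038] [179.2  42.5 178.6] case [-0.0791  0.1409  0.2038] F [-0.1 -0.   0. ] 0.4266792247097034 0.0
knob -0.06025848836381487 0.14294530257497873 0.1548069344750683 hole [-0.18605562  0.1397724 ]
[0.0524, 0.0047, 0.0197, 0.0071, -0.0211, 0.0002]
[0.0458, 0.0025, 0.1696, 0.0071, -0.0211, 0.0002]
```

View pics/w3.png

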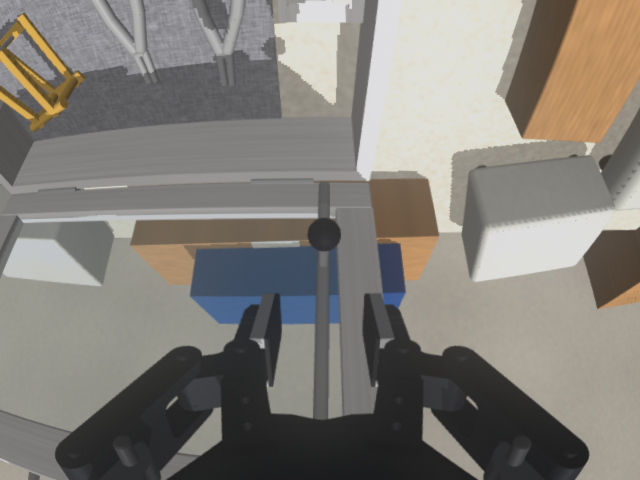

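Knob at (324,235), centred between the fingers (278, 365); but the tool lags about 20 mm in its x. Checking joints.

```bash
python3 k.py; python3 -c "
from station import *
print(state()['joint_pos'].round(1))"
```

```text
7.9 [0.6497 0.1678 0.2033] [179.2  42.4 178.6] case [-0.0791  0.1408  0.2033] F [ 1.  -1.1 -0.9] 0.42774188127620927 0.0
knob -0.06025848836381487 0.14294530257497873 0.1548069344750683 hole [-0.18605562  0.1397724 ]
[0.0517, 0.0051, 0.019, 0.0071, -0.0213, 0.0004]
[0.045, 0.0029, 0.1689, 0.0071, -0.0213, 0.0004]
[ 13.8  17.  114.8 -55.2  11.5 -24.1]
```

```bash
sed -i 's/^M=ax(180,45)/M=ax(180,30)/; s/^print("knob.*/print(s["joint_pos"].round(1))/' k.py; python3 k.py
```

```text
7.9 [0.6497 0.1678 0.2033] [179.2  42.4 178.6] case [-0.0791  0.1408  0.2033] F [ 1.  -1.1 -0.9] 0.42774188127620927 0.0
[ 13.8  17.  114.8 -55.2  11.5 -24.1]
[0.025, 0.005, 0.0213, 0.007, 0.1037, 0.0013]
[0.0573, 0.0029, 0.1678, 0.007, 0.1037, 0.0013]
```

>>> {"op": "step_arm", "data": {"targets": [[0.01,0.002,-0.03,0.003,0.05,0.001],[0.025,0.005,-0.02,0.007,0.104,0.001],[0.025,0.005,0.0,0.007,0.104,0.001],[0.025,0.005,0.02,0.007,0.104,0.001],[0.025,0.005,0.02,0.007,0.104,0.001]]}}

```text
time: 8.32
tcp_pos: [0.6475, 0.1719, 0.1939]
orientation: [179.8, 30.1, 178.6]
force: [1.3, -0.9, 0.8]
gripper_width: 0.425
finger_force: 0.0
```

```bash
python3 k.py
```

```text
8.3167 [0.6475 0.1719 0.1939] [179.8  30.1 178.6] case [-0.0814  0.1448  0.1939] F [ 1.3 -0.9  0.8] 0.4247782442005734 0.0
[ 12.8  17.8 105.4 -14.7  28.1 -64.6]
[0.0031, -0.0047, 0.0085, 0.0018, 0.0007, 0.0003]
[0.0033, -0.0053, 0.1585, 0.0018, 0.0007, 0.0003]
```

>>> {"op": "step_arm", "data": {"targets": [[0.003,-0.005,0.03,0,0,0],[0.003,-0.005,0.07,0,0,0],[0.003,-0.005,0.11,0,0,0],[0.003,-0.005,0.14,0,0,0],[0.003,-0.005,0.158,0,0,0]]}}

```text
time: 8.73
tcp_pos: [0.6746, 0.1667, 0.1345]
orientation: [-179.8, 29.9, 178.8]
force: [0.4, 0.9, -0.4]
gripper_width: 0.426
finger_force: 0.0
```

>>> {"op": "step_arm", "data": {"targets": [[0,0,0,0,0,0],[0,0,0,0,0,0],[0,0,0,0,0,0],[0,0,0,0,0,0],[0,0,0,0,0,0]], "jaw": 1, "force": 40}}

```text
time: 9.15
tcp_pos: [0.675, 0.167, 0.1367]
orientation: [-179.9, 30.0, 178.7]
force: [-0.6, -0.4, -5.8]
gripper_width: 0.178
finger_force: 39.0
```

```bash
python3 k.py
```

```text
9.15 [0.675  0.167  0.1367] [-179.9   30.   178.7] case [-0.0539  0.1407  0.1367] F [-0.6 -0.4 -5.8] 0.1782179713899561 38.964359164237976
[ 11.7  24.4 105.4 -17.8  21.9 -62.1]
[-0.0088, 0.0056, -0.1498, 0.0001, -0.0003, 0.0015]
[-0.0089, 0.0056, 0.0002, 0.0001, -0.0003, 0.0015]
```

```bash
cat >> h.py <<'E'
E
python3 - <<'E'
from n import *
import pickle
s0,d=pickle.load(open("w2.pkl","rb"))
s1=dict(tcp_pos=np.array([0.6497,.16785,.2036]),orientation=np.array([179.2,42.45,178.6]))
f=lambda v:np.r_[wpx(d,s0,w(v))-[335,245.5],wpx(d,s1,w(v))-[324,235]]
r=least_squares(f,[-.06,.143,.155]);print("knob",r.x.round(4),r.fun.round(1))
p,Mx=cur;print("in tool (rel grasp pt)",(Mx.T@(w(r.x)-p)+[0,0,.019]).round(4))
E
```

```text
9.15 [0.675  0.167  0.1367] [-179.9   30.   178.7] case [-0.0539  0.1407  0.1367] F [-0.6 -0.4 -5.8] 0.1782179713899561 38.964359164237976
knob [-0.0604  0.1425  0.1554] [-0.5  0.2  0.3 -0.1]
in tool (rel grasp pt) [-0.0038  0.0018 -0.0005]
```

```bash
cat > r.py <<'E'
from n import *
from kin import *
import sys
OFF=np.array([-.0038,0,-.0195])
def P(t,f,tilt,y=.1405):
    M=ax(180,tilt);k=pts(t,f)[1]; return w([k[0],y,k[1]])-M@OFF,M
def chain(L,cur):
    for i in range(0,len(L),5):
        ch=L[i:i+5]; go(ch,cur); cur=ch[-1]; print()
if __name__=="__main__":
    k=c(cur[0]+cur[1]@OFF);print("knob now",k.round(4),s["joint_pos"].round(1))
    v=least_squares(lambda v:pts(*v)[1]-k[[0,2]],[1.43,.5]).x;print("th,f if consistent",v,"tip",pts(*v)[2])
    a=[float(x) for x in sys.argv[1:]] # t0 f0 tilt0 t1 f1 tilt1 n
    n=int(a[6]);chain([P(*(np.array(a[:3])+(np.array(a[3:6])-np.array(a[:3]))*i/n)) for i in range(1,n+1)],cur)
E
python3 r.py 1.437 .03 30 1.437 .9 22 15
```

```text
9.15 [0.675  0.167  0.1367] [-179.9   30.   178.7] case [-0.0539  0.1407  0.1367] F [-0.6 -0.4 -5.8] 0.1782179713899561 38.964359164237976
knob now [-0.0603  0.1407  0.1555] [ 11.7  24.4 105.4 -17.8  21.9 -62.1]
th,f if consistent [1.4454193  0.03610048] tip [-0.01434235  0.09039547]
[0.015, -0.0004, -0.0109, 0.0001, 0.0041, 0.0015]
[0.0285, -0.0004, -0.0241, 0.0, 0.0086, 0.0015]
[0.0414, -0.0003, -0.038, 0.0, 0.013, 0.0015]
[0.0533, -0.0003, -0.0526, 0.0, 0.0175, 0.0015]
[0.0645, -0.0003, -0.0679, 0.0, 0.0219, 0.0015]

[0.0109, -0.0, -0.0154, -0.0, 0.0044, 0.0]
[0.021, 0.0, -0.0313, -0.0, 0.0089, 0.0]
[0.0301, -0.0, -0.0478, 0.0, 0.0133, 0.0]
[0.0382, -0.0, -0.0648, 0.0, 0.0178, 0.0]
[0.0454, -0.0, -0.0822, -0.0, 0.0222, -0.0]

[0.0069, 0.0, -0.0175, 0.0, 0.0044, -0.0]
[0.0129, 0.0, -0.0353, -0.0, 0.0089, 0.0]
[0.0178, 0.0, -0.0534, 0.0, 0.0133, -0.0]
[0.0216, 0.0, -0.0717, -0.0, 0.0178, 0.0]
[0.0244, -0.0, -0.0902, 0.0, 0.0222, -0.0]
```

>>> {"op": "step_arm", "data": {"targets": [[0.014,0,-0.011,0,0.004,0],[0.028,0,-0.024,0,0.009,0],[0.041,0,-0.038,0,0.013,0],[0.053,0,-0.053,0,0.017,0],[0.0645,0,-0.068,0,0.022,0]]}}

```text
time: 9.57
tcp_pos: [0.6398, 0.1683, 0.1487]
orientation: [-180.0, 27.4, 178.7]
force: [0.9, -0.8, -2.1]
gripper_width: 0.178
finger_force: 38.9
```

```bash
python3 r.py 1.437 .32 27.3 1.437 .9 22 10
```

```text
9.5667 [0.6398 0.1683 0.1487] [-180.    27.4  178.7] case [-0.0891  0.141   0.1487] F [ 0.9 -0.8 -2.1] 0.1782009927785236 38.93966853618622
knob now [-0.0947  0.141   0.1677] [ 12.3  21.4 106.8 -14.5  25.8 -64.9]
th,f if consistent [1.44862856 0.32402045] tip [-0.0693352   0.09219504]
[0.014, -0.0012, -0.0132, 0.0005, 0.0056, 0.0016]
[0.024, -0.0012, -0.0292, 0.0004, 0.01, 0.0016]
[0.0331, -0.0011, -0.0457, 0.0004, 0.0144, 0.0016]
[0.0412, -0.0011, -0.0627, 0.0004, 0.0188, 0.0016]
[0.0483, -0.001, -0.0801, 0.0004, 0.0233, 0.0016]

[0.0069, -0.0, -0.0175, 0.0, 0.0044, 0.0]
[0.0129, 0.0, -0.0353, 0.0, 0.0088, 0.0]
[0.0178, -0.0, -0.0534, 0.0, 0.0132, 0.0]
[0.0216, -0.0, -0.0717, 0.0, 0.0177, -0.0]
[0.0244, -0.0, -0.0902, -0.0, 0.0221, -0.0]
```

>>> {"op": "step_arm", "data": {"targets": [[0.012,0,-0.013,0,0.005,0],[0.023,0,-0.029,0,0.01,0],[0.032,0,-0.046,0,0.014,0],[0.0405,0,-0.063,0,0.019,0],[0.048,0,-0.08,0,0.023,0]]}}

```text
time: 9.98
tcp_pos: [0.6079, 0.1689, 0.1679]
orientation: [-179.9, 24.6, 178.7]
force: [1.7, 0.2, -2.0]
gripper_width: 0.178
finger_force: 38.9
```

>>> {"op": "step_arm", "data": {"targets": [[0.007,0,-0.0175,0,0.004,0],[0.013,0,-0.035,0,0.009,0],[0.018,0,-0.053,0,0.013,0],[0.0215,0,-0.072,0,0.018,0],[0.0245,0,-0.09,0,0.022,0]]}}

```text
time: 10.4
tcp_pos: [0.5833, 0.1693, 0.1961]
orientation: [-179.9, 21.9, 178.7]
force: [2.2, -1.0, -3.4]
gripper_width: 0.179
finger_force: 38.9
```

```bash
python3 r.py 1.437 .9 22 1.10 .96 20 15
```

```text
10.4 [0.5833 0.1693 0.1961] [-179.9   21.9  178.7] case [-0.1455  0.1406  0.1961] F [ 2.2 -1.  -3.4] 0.1790072626981051 38.945494294166565
knob now [-0.1493  0.1406  0.2156] [ 12.9  14.6 105.7  -8.5  38.7 -70.1]
th,f if consistent [1.43238858 0.89893144] tip [-0.16780769  0.13811968]
[0.0087, -0.0002, 0.0023, 0.0, 0.0002, 0.0016]
[0.0195, -0.0002, 0.0061, 0.0, 0.0013, 0.0016]
[0.0303, -0.0001, 0.0101, 0.0, 0.0024, 0.0016]
[0.041, -0.0001, 0.0144, 0.0, 0.0035, 0.0016]
[0.0517, -0.0001, 0.019, 0.0, 0.0047, 0.0016]

[0.0105, 0.0, 0.0049, 0.0, 0.0011, 0.0]
[0.0209, -0.0, 0.01, -0.0, 0.0022, 0.0]
[0.0312, 0.0, 0.0154, 0.0, 0.0033, 0.0]
[0.0415, 0.0, 0.0209, 0.0, 0.0044, -0.0]
[0.0516, 0.0, 0.0268, -0.0, 0.0056, 0.0]

[0.0099, -0.0, 0.0062, 0.0, 0.0011, -0.0]
[0.0197, -0.0, 0.0126, 0.0, 0.0022, -0.0]
[0.0294, -0.0, 0.0192, 0.0, 0.0033, 0.0]
[0.039, 0.0, 0.026, 0.0, 0.0044, 0.0]
[0.0484, -0.0, 0.0331, 0.0, 0.0056, -0.0]
```

```bash
python3 -c "
from kin import *
for z in(.07,.056,.052,.050):print(z,inv([-.172,z]))"; python3 r.py 1.432 .899 21.9 1.06 .855 20 15
```

```text
0.07 [1.06243098 0.85270177]
0.056 [0.97984398 0.85672832]
0.052 [0.95600805 0.85902314]
0.05 [0.94406516 0.86035977]
10.4 [0.5833 0.1693 0.1961] [-179.9   21.9  178.7] case [-0.1455  0.1406  0.1961] F [ 2.2 -1.  -3.4] 0.1790072626981051 38.945494294166565
knob now [-0.1493  0.1406  0.2156] [ 12.9  14.6 105.7  -8.5  38.7 -70.1]
th,f if consistent [1.43238858 0.89893144] tip [-0.16780769  0.13811968]
[0.0118, -0.0002, 0.0064, 0.0, 0.001, 0.0016]
[0.0232, -0.0001, 0.013, 0.0, 0.002, 0.0016]
[0.0344, -0.0001, 0.0198, 0.0, 0.0031, 0.0016]
[0.0454, -0.0001, 0.027, 0.0, 0.0042, 0.0016]
[0.0562, -0.0, 0.0344, 0.0, 0.0052, 0.0016]

[0.0105, 0.0, 0.0078, 0.0, 0.0011, 0.0]
[0.0208, 0.0, 0.0158, -0.0, 0.0021, 0.0]
[0.0308, 0.0, 0.024, -0.0, 0.0032, -0.0]
[0.0407, -0.0, 0.0325, -0.0, 0.0042, 0.0]
[0.0503, -0.0, 0.0412, 0.0, 0.0053, 0.0]

[0.0092, 0.0, 0.009, -0.0, 0.0011, 0.0]
[0.0182, -0.0, 0.0183, -0.0, 0.0021, -0.0]
[0.027, -0.0, 0.0277, 0.0, 0.0032, 0.0]
[0.0355, -0.0, 0.0374, -0.0, 0.0042, 0.0]
[0.0437, 0.0, 0.0472, -0.0, 0.0053, -0.0]
```

>>> {"op": "step_arm", "data": {"targets": [[0.012,0,0.0065,0,0.001,0],[0.023,0,0.013,0,0.002,0],[0.0345,0,0.02,0,0.003,0],[0.0455,0,0.027,0,0.004,0],[0.056,0,0.0345,0,0.005,0]]}}

```text
time: 10.82
tcp_pos: [0.5682, 0.1697, 0.1738]
orientation: [-179.9, 21.4, 178.7]
force: [1.5, 0.4, 0.6]
gripper_width: 0.184
finger_force: 39.1
```

>>> {"op": "step_arm", "data": {"targets": [[0.0105,0,0.008,0,0.001,0],[0.021,0,0.016,0,0.002,0],[0.031,0,0.024,0,0.003,0],[0.0405,0,0.0325,0,0.004,0],[0.05,0,0.041,0,0.005,0]]}}

```text
time: 11.23
tcp_pos: [0.5558, 0.1699, 0.1515]
orientation: [-179.9, 20.8, 178.7]
force: [1.0, 0.2, 0.9]
gripper_width: 0.177
finger_force: 39.1
```

```bash
python3 r.py 1.184 .87 20.7 1.06 .855 20 5;python3 - <<'E'
from station import *
import cv2,pickle
s=state();d=snapshot("side");pickle.dump((s,d),open("s3.pkl","wb"))
a=d["frame"][60:320,110:370,::-1]
b=snapshot("top")["frame"][130:280,200:395,::-1]
import numpy as np
a=cv2.resize(a,(400,400),interpolation=cv2.INTER_CUBIC);b=cv2.resize(b,(390,300),interpolation=cv2.INTER_CUBIC)
cv2.imwrite("pics/s3.png",np.hstack([a,np.vstack([b,np.zeros((100,390,3),np.uint8)])]))
E
```

```text
11.2333 [0.5558 0.1699 0.1515] [-179.9   20.8  178.7] case [-0.173   0.1405  0.1515] F [1.  0.2 0.9] 0.17674549978735718 39.10524666309357
knob now [-0.1764  0.1405  0.1711] [ 13.6  16.7 110.6  -9.7  33.  -67.9]
th,f if consistent [1.18434496 0.8599327 ] tip [-0.17222019  0.09152817]
[0.0109, -0.0, 0.0062, 0.0, 0.0018, 0.0015]
[0.0199, -0.0, 0.0155, 0.0, 0.003, 0.0015]
[0.0287, 0.0, 0.0249, 0.0, 0.0042, 0.0015]
[0.0372, 0.0, 0.0346, 0.0, 0.0053, 0.0015]
[0.0454, 0.0001, 0.0444, 0.0, 0.0065, 0.0015]
```

View pics/s3.png

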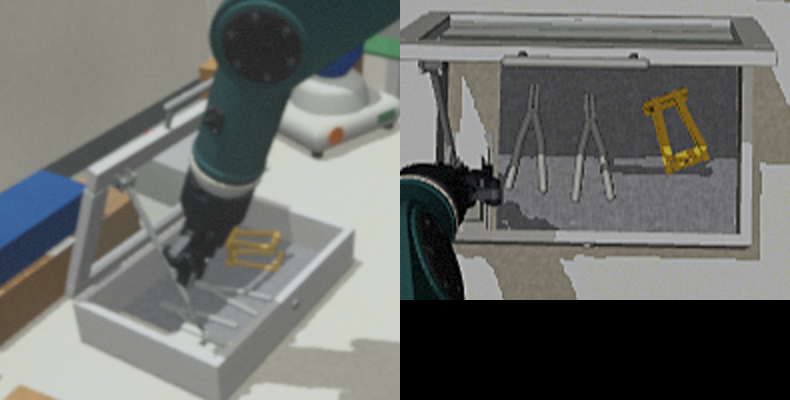

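The rod is swung off with the lid following (side view, rod from (125,180) to the gripper at (185,265)). Lower on.

>>> {"op": "step_arm", "data": {"targets": [[0.01,0,0.007,0,0.001,0],[0.02,0,0.0155,0,0.003,0],[0.0285,0,0.025,0,0.004,0],[0.037,0,0.0345,0,0.005,0],[0.0455,0,0.0445,0,0.0065,0]]}}

```text
time: 11.75
tcp_pos: [0.5449, 0.1701, 0.1284]
orientation: [-179.9, 20.0, 178.7]
force: [-1.2, 0.8, 1.2]
gripper_width: 0.179
finger_force: 39.4
```

```bash
python3 r.py 1.06 .853 20 .945 .86 20 10
```

```text
11.75 [0.5449 0.1701 0.1284] [-179.9   20.   178.7] case [-0.184   0.1405  0.1284] F [-1.2  0.8  1.2] 0.178648632442513 39.394420981407166
knob now [-0.1871  0.1405  0.148 ] [ 13.8  18.3 112.5 -10.3  30.3 -66.9]
th,f if consistent [1.05889867 0.85662954] tip [-0.17270835  0.06962729]
[0.0029, 0.0001, 0.0047, -0.0, -0.0002, 0.0015]
[0.0069, 0.0001, 0.0089, -0.0, -0.0002, 0.0015]
[0.0108, 0.0002, 0.0131, -0.0, -0.0002, 0.0015]
[0.0146, 0.0002, 0.0174, -0.0, -0.0002, 0.0015]
[0.0184, 0.0002, 0.0217, -0.0, -0.0002, 0.0015]

[0.0038, -0.0, 0.0044, 0.0, 0.0, 0.0]
[0.0075, 0.0, 0.0088, 0.0, 0.0, 0.0]
[0.0111, 0.0, 0.0132, 0.0, 0.0, 0.0]
[0.0147, 0.0, 0.0177, 0.0, 0.0, 0.0]
[0.0183, 0.0, 0.0223, 0.0, 0.0, 0.0]
```

>>> {"op": "step_arm", "data": {"targets": [[0.0035,0,0.0045,0,0,0],[0.007,0,0.009,0,0,0],[0.011,0,0.013,0,0,0],[0.0145,0,0.0175,0,0,0],[0.0185,0,0.0215,0,0,0]]}}

```text
time: 12.17
tcp_pos: [0.5412, 0.1702, 0.1181]
orientation: [-179.9, 20.0, 178.7]
force: [-1.2, 0.5, -0.1]
gripper_width: 0.184
finger_force: 39.4
```

>>> {"op": "step_arm", "data": {"targets": [[0.002,0,0.002,0,0,0],[0.0035,0,0.0045,0,0,0],[0.0055,0,0.0065,0,0,0],[0.0055,0,0.0065,0,0,0],[0.0055,0,0.0065,0,0,0]]}}

```text
time: 12.58
tcp_pos: [0.54, 0.1702, 0.1149]
orientation: [-179.9, 20.0, 178.7]
force: [-1.8, 0.7, -2.4]
gripper_width: 0.178
finger_force: 39.3
```

```bash
python3 r.py .99 .857 20 .945 .86 20 5
```

```text
12.5833 [0.54   0.1702 0.1149] [-179.9   20.   178.7] case [-0.1889  0.1404  0.1149] F [-1.8  0.7 -2.4] 0.1775947303454298 39.2860472202301
knob now [-0.192   0.1404  0.1346] [ 14.   19.3 113.7 -11.2  28.1 -65.8]
th,f if consistent [0.98804908 0.85676509] tip [-0.17213233  0.05741354]
[0.0023, 0.0003, 0.0026, -0.0, -0.0001, 0.0015]
[0.0052, 0.0003, 0.0061, -0.0, -0.0001, 0.0015]
[0.0081, 0.0003, 0.0096, -0.0, -0.0001, 0.0015]
[0.0109, 0.0003, 0.0131, -0.0, -0.0001, 0.0015]
[0.0137, 0.0003, 0.0166, -0.0, -0.0001, 0.0015]
```

>>> {"op": "step_arm", "data": {"targets": [[0.001,0,0.0015,0,0,0],[0.0025,0,0.003,0,0,0],[0.004,0,0.0045,0,0,0],[0.005,0,0.006,0,0,0],[0.005,0,0.006,0,0,0]]}}

```text
time: 13.0
tcp_pos: [0.5392, 0.1703, 0.1121]
orientation: [-179.9, 20.0, 178.7]
force: [0.3, 0.2, -2.0]
gripper_width: 0.176
finger_force: 39.4
```

>>> {"op": "step_arm", "data": {"targets": [[0.001,0,0.001,0,0,0],[0.002,0,0.0022,0,0,0],[0.003,0,0.0035,0,0,0],[0.003,0,0.0035,0,0,0],[0.003,0,0.0035,0,0,0]]}}

```text
time: 13.42
tcp_pos: [0.5385, 0.1703, 0.1104]
orientation: [-179.9, 20.0, 178.7]
force: [-0.8, -0.1, -1.4]
gripper_width: 0.182
finger_force: 39.4
```

```bash
python3 r.py .96 .857 20 .945 .86 20 5
```

```text
13.4167 [0.5385 0.1703 0.1104] [-179.9   20.   178.7] case [-0.1904  0.1405  0.1104] F [-0.8 -0.1 -1.4] 0.1817035051840575 39.35484230518341
knob now [-0.1935  0.1405  0.13  ] [ 14.   19.7 114.2 -11.5  27.3 -65.4]
th,f if consistent [0.96443407 0.85724254] tip [-0.17182926  0.05337349]
[0.0023, 0.0001, 0.0029, 0.0, 0.0001, 0.0016]
[0.0033, 0.0001, 0.004, 0.0, 0.0001, 0.0016]
[0.0044, 0.0001, 0.0051, 0.0, 0.0001, 0.0016]
[0.0054, 0.0001, 0.0062, 0.0, 0.0001, 0.0016]
[0.0064, 0.0001, 0.0073, 0.0, 0.0001, 0.0016]
```

Tip estimated at 53.4 mm, no contact yet; continue at about 0.5 mm per row.

>>> {"op": "step_arm", "data": {"targets": [[0.0007,0,0.0008,0,0,0],[0.0014,0,0.0017,0,0,0],[0.002,0,0.0025,0,0,0],[0.0027,0,0.0033,0,0,0],[0.0027,0,0.0033,0,0,0]]}}

```text
time: 13.83
tcp_pos: [0.5379, 0.1703, 0.1088]
orientation: [-179.9, 20.0, 178.7]
force: [-0.4, -0.3, -0.2]
gripper_width: 0.178
finger_force: 39.3
```

>>> {"op": "step_arm", "data": {"targets": [[0.0007,0,0.0008,0,0,0],[0.0014,0,0.0017,0,0,0],[0.002,0,0.0025,0,0,0],[0.002,0,0.0025,0,0,0],[0.002,0,0.0025,0,0,0]]}}

```text
time: 14.25
tcp_pos: [0.5378, 0.1704, 0.1081]
orientation: [-179.9, 20.1, 178.7]
force: [-2.4, 0.6, 3.9]
gripper_width: 0.18
finger_force: 39.8
```

```bash
python3 r.py .945 .857 20 .93 .86 20 5
```

```text
14.25 [0.5378 0.1704 0.1081] [-179.9   20.1  178.7] case [-0.1911  0.1405  0.1081] F [-2.4  0.6  3.9] 0.17989917722861873 39.76024389266968
knob now [-0.1942  0.1405  0.1277] [ 14.   19.9 114.4 -11.7  26.8 -65.1]
th,f if consistent [0.95212815 0.85768776] tip [-0.17167057  0.05127849]
[0.003, 0.0, 0.0042, 0.0001, 0.0005, 0.0015]
[0.004, 0.0, 0.0053, 0.0001, 0.0005, 0.0015]
[0.005, 0.0, 0.0063, 0.0001, 0.0005, 0.0015]
[0.006, 0.0, 0.0074, 0.0001, 0.0005, 0.0015]
[0.007, 0.0, 0.0085, 0.0001, 0.0005, 0.0015]
```

```bash
cat > t.py <<'E'
from r import *
# t.py x0 z0 x1 z1 n : rows for tip path, relative to the pose at (x0,z0)
a=[float(x) for x in sys.argv[1:]];n=int(a[4]);tl=a[5] if len(a)>5 else 20
k=c(cur[0]+cur[1]@OFF);v=least_squares(lambda v:pts(*v)[1]-k[[0,2]],[.95,.86]).x;print("th,f",v,"tip",pts(*v)[2].round(4))
q=lambda x,z:P(*inv([x,z]),tl)
chain([q(a[0]+(a[2]-a[0])*i/n,a[1]+(a[3]-a[1])*i/n) for i in range(1,n+1)],q(a[0],a[1]))
E
python3 t.py -.1717 .0513 -.1967 .0513 20
```

```text
14.25 [0.5378 0.1704 0.1081] [-179.9   20.1  178.7] case [-0.1911  0.1405  0.1081] F [-2.4  0.6  3.9] 0.17989917722861873 39.76024389266968
th,f [0.95212812 0.85768777] tip [-0.1717  0.0513]
[0.0019, -0.0, -0.001, 0.0, 0.0, 0.0]
[0.0038, -0.0, -0.002, 0.0, 0.0, 0.0]
[0.0057, -0.0, -0.003, 0.0, 0.0, 0.0]
[0.0076, -0.0, -0.004, 0.0, 0.0, 0.0]
[0.0095, -0.0, -0.005, 0.0, 0.0, 0.0]

[0.0019, 0.0, -0.001, 0.0, 0.0, 0.0]
[0.0038, -0.0, -0.0019, 0.0, 0.0, 0.0]
[0.0058, -0.0, -0.0029, 0.0, 0.0, 0.0]
[0.0077, -0.0, -0.0039, 0.0, 0.0, 0.0]
[0.0096, 0.0, -0.0048, 0.0, 0.0, 0.0]

[0.0019, -0.0, -0.001, 0.0, 0.0, 0.0]
[0.0039, -0.0, -0.0019, 0.0, 0.0, 0.0]
[0.0058, -0.0, -0.0028, 0.0, 0.0, 0.0]
[0.0078, -0.0, -0.0038, 0.0, 0.0, 0.0]
[0.0097, -0.0, -0.0047, 0.0, 0.0, 0.0]

[0.002, -0.0, -0.0009, 0.0, 0.0, 0.0]
[0.0039, 0.0, -0.0019, 0.0, 0.0, 0.0]
[0.0059, 0.0, -0.0028, 0.0, 0.0, 0.0]
[0.0078, 0.0, -0.0037, 0.0, 0.0, 0.0]
[0.0098, 0.0, -0.0046, 0.0, 0.0, 0.0]
```

>>> {"op": "step_arm", "data": {"targets": [[0.002,0,-0.001,0,0,0],[0.004,0,-0.002,0,0,0],[0.006,0,-0.003,0,0,0],[0.0075,0,-0.004,0,0,0],[0.0095,0,-0.005,0,0,0]]}}

```text
time: 14.67
tcp_pos: [0.5337, 0.1706, 0.1084]
orientation: [-180.0, 20.1, 178.7]
force: [1.2, 0.1, 0.4]
gripper_width: 0.177
finger_force: 39.4
```

>>> {"op": "step_arm", "data": {"targets": [[0.002,0,-0.001,0,0,0],[0.004,0,-0.002,0,0,0],[0.0055,0,-0.003,0,0,0],[0.0055,0,-0.003,0,0,0],[0.0055,0,-0.003,0,0,0]]}}

```text
time: 15.08
tcp_pos: [0.5297, 0.1702, 0.108]
orientation: [-179.9, 19.9, 178.7]
force: [-0.6, 0.5, -1.2]
gripper_width: 0.183
finger_force: 39.3
```

```bash
python3 t.py -.1814 .0513 -.1934 .0513 10
```

```text
15.0833 [0.5297 0.1702 0.108 ] [-179.9   19.9  178.7] case [-0.1992  0.1402  0.108 ] F [-0.6  0.5 -1.2] 0.1828349088252527 39.33024823665619
th,f [0.93121216 0.92004691] tip [-0.1829  0.0503]
[0.0019, -0.0, -0.0009, 0.0, 0.0, 0.0]
[0.0037, -0.0, -0.0018, 0.0, 0.0, 0.0]
[0.0056, 0.0, -0.0028, 0.0, 0.0, 0.0]
[0.0074, -0.0, -0.0037, 0.0, 0.0, 0.0]
[0.0093, 0.0, -0.0046, 0.0, 0.0, 0.0]

[0.0019, -0.0, -0.0009, 0.0, 0.0, 0.0]
[0.0037, -0.0, -0.0018, 0.0, 0.0, 0.0]
[0.0056, -0.0, -0.0027, 0.0, 0.0, 0.0]
[0.0075, -0.0, -0.0036, 0.0, 0.0, 0.0]
[0.0094, -0.0, -0.0045, 0.0, 0.0, 0.0]
```

>>> {"op": "step_arm", "data": {"targets": [[0.0007,0,0.0008,0,0,0],[0.0014,0,0.0017,0,0,0],[0.002,0,0.0025,0,0,0],[0.002,0,0.0025,0,0,0],[0.002,0,0.0025,0,0,0]]}}

```text
time: 15.5
tcp_pos: [0.5295, 0.1702, 0.1069]
orientation: [-179.9, 19.9, 178.7]
force: [-3.3, 0.5, -1.7]
gripper_width: 0.176
finger_force: 39.4
```

```bash
python3 t.py -.1829 .0490 -.1934 .049 5
```

```text
15.5 [0.5295 0.1702 0.1069] [-179.9   19.9  178.7] case [-0.1994  0.1402  0.1069] F [-3.3  0.5 -1.7] 0.1760443750763563 39.35226380825043
th,f [0.92581465 0.91933217] tip [-0.1826  0.0493]
[0.0032, 0.0, -0.0016, 0.0, 0.0, 0.0]
[0.0065, 0.0, -0.0032, 0.0, 0.0, 0.0]
[0.0097, 0.0, -0.0048, 0.0, 0.0, 0.0]
[0.0129, 0.0, -0.0064, 0.0, 0.0, 0.0]
[0.0162, 0.0, -0.008, 0.0, 0.0, 0.0]
```

```bash
python3 t.py -.1826 .0493 -.1840 .0468 5
```

```text
15.5 [0.5295 0.1702 0.1069] [-179.9   19.9  178.7] case [-0.1994  0.1402  0.1069] F [-3.3  0.5 -1.7] 0.1760443750763563 39.35226380825043
th,f [0.92581465 0.91933217] tip [-0.1826  0.0493]
[0.0013, -0.0, 0.0009, 0.0, 0.0, 0.0]
[0.0027, -0.0, 0.0018, 0.0, 0.0, 0.0]
[0.004, -0.0, 0.0027, 0.0, 0.0, 0.0]
[0.0054, -0.0, 0.0036, 0.0, 0.0, 0.0]
[0.0067, -0.0, 0.0046, 0.0, 0.0, 0.0]
```

>>> {"op": "step_arm", "data": {"targets": [[0.0015,0,0.001,0,0,0],[0.0028,0,0.002,0,0,0],[0.004,0,0.0028,0,0,0],[0.0055,0,0.0037,0,0,0],[0.0067,0,0.0046,0,0,0]]}}

```text
time: 15.92
tcp_pos: [0.5291, 0.1706, 0.105]
orientation: [-180.0, 20.1, 178.7]
force: [-1.1, 1.7, -1.2]
gripper_width: 0.174
finger_force: 39.3
```

```bash
python3 t.py -.1840 .0468 -.1845 .043 5
```

```text
15.9167 [0.5291 0.1706 0.105 ] [-180.    20.1  178.7] case [-0.1998  0.1406  0.105 ] F [-1.1  1.7 -1.2] 0.1736035426223977 39.34796333312988
th,f [0.91670291 0.91913094] tip [-0.1824  0.0476]
[0.0015, 0.0, 0.0016, 0.0, 0.0, 0.0]
[0.0031, 0.0, 0.0033, 0.0, 0.0, 0.0]
[0.0046, 0.0, 0.0049, 0.0, 0.0, 0.0]
[0.0061, -0.0, 0.0066, 0.0, 0.0, 0.0]
[0.0076, -0.0, 0.0082, 0.0, 0.0, 0.0]
```

>>> {"op": "step_arm", "data": {"targets": [[0.0012,0,0.0016,0,0,0],[0.0026,0,0.0033,0,0,0],[0.004,0,0.005,0,0,0],[0.0054,0,0.0066,0,0,0],[0.0066,0,0.0082,0,0,0]]}}

```text
time: 16.33
tcp_pos: [0.5273, 0.1706, 0.1008]
orientation: [-179.9, 20.0, 178.7]
force: [-0.5, 0.2, -1.9]
gripper_width: 0.181
finger_force: 39.4
```

```bash
python3 t.py -.1830 .0435 -.1830 .039 5
```

```text
16.3333 [0.5273 0.1706 0.1008] [-179.9   20.   178.7] case [-0.2015  0.1405  0.1008] F [-0.5  0.2 -1.9] 0.18057516204605215 39.351763129234314
th,f [0.89414689 0.92453761] tip [-0.1828  0.0438]
[0.0016, -0.0, 0.0021, 0.0, 0.0, 0.0]
[0.0032, -0.0, 0.0041, 0.0, 0.0, 0.0]
[0.0049, -0.0, 0.0062, 0.0, 0.0, 0.0]
[0.0065, -0.0, 0.0082, 0.0, 0.0, 0.0]
[0.0081, -0.0, 0.0103, 0.0, 0.0, 0.0]
```

Tip is 8 mm into the hole with no resistance. Continue down gently.

>>> {"op": "step_arm", "data": {"targets": [[0.0014,0,0.0017,0,0,0],[0.0028,0,0.0035,0,0,0],[0.0042,0,0.0053,0,0,0],[0.0055,0,0.007,0,0,0],[0.0055,0,0.007,0,0,0]]}}

```text
time: 16.75
tcp_pos: [0.5261, 0.1706, 0.0973]
orientation: [-179.9, 20.0, 178.7]
force: [0.5, 0.6, -3.6]
gripper_width: 0.18
finger_force: 39.3
```

```bash
python3 t.py -.1830 .0400 -.1830 .038 5
```

```text
16.75 [0.5261 0.1706 0.0973] [-179.9   20.   178.7] case [-0.2027  0.1404  0.0973] F [ 0.5  0.6 -3.6] 0.17967028206881394 39.288318157196045
th,f [0.87617232 0.92761429] tip [-0.1828  0.0406]
[0.0007, 0.0, 0.0009, 0.0, 0.0, 0.0]
[0.0014, 0.0, 0.0018, 0.0, 0.0, 0.0]
[0.0021, -0.0, 0.0028, 0.0, 0.0, 0.0]
[0.0029, 0.0, 0.0037, 0.0, 0.0, 0.0]
[0.0036, 0.0, 0.0046, 0.0, 0.0, 0.0]
```

>>> {"op": "step_arm", "data": {"targets": [[0.0007,0,0.0009,0,0,0],[0.0014,0,0.0018,0,0,0],[0.0021,0,0.0028,0,0,0],[0.0021,0,0.0028,0,0,0],[0.0021,0,0.0028,0,0,0]]}}

```text
time: 17.17
tcp_pos: [0.5258, 0.1706, 0.0961]
orientation: [-179.9, 20.0, 178.7]
force: [0.9, -0.3, -2.0]
gripper_width: 0.181
finger_force: 39.3
```

```bash
python3 t.py -.1830 .0400 -.1830 .038 5|head -2
```

```text
17.1667 [0.5258 0.1706 0.0961] [-179.9   20.   178.7] case [-0.2031  0.1404  0.0961] F [ 0.9 -0.3 -2. ] 0.18145562735736445 39.30818796157837
th,f [0.87021994 0.92854661] tip [-0.1828  0.0396]
```

Still slightly hanging on the tool; a little further.

>>> {"op": "step_arm", "data": {"targets": [[0.0007,0,0.0009,0,0,0],[0.0014,0,0.0018,0,0,0],[0.0021,0,0.0028,0,0,0],[0.0021,0,0.0028,0,0,0],[0.0021,0,0.0028,0,0,0]]}}

```text
time: 17.58
tcp_pos: [0.5258, 0.1707, 0.0957]
orientation: [-180.0, 20.1, 178.7]
force: [-3.3, -2.2, 8.1]
gripper_width: 0.183
finger_force: 40.1
```

```bash
python3 t.py -.1830 .0400 -.1830 .038 5|head -2
```

```text
17.5833 [0.5258 0.1707 0.0957] [-180.    20.1  178.7] case [-0.2031  0.1405  0.0957] F [-3.3 -2.2  8.1] 0.18314679841448575 40.0794392824173
th,f [0.86832611 0.92794143] tip [-0.1826  0.0392]
```

>>> {"op": "step_arm", "data": {"targets": [[-0.0007,0,-0.001,0,0,0],[-0.0007,0,-0.001,0,0,0],[-0.0007,0,-0.001,0,0,0],[-0.0007,0,-0.001,0,0,0],[-0.0007,0,-0.001,0,0,0]]}}

```text
time: 18.0
tcp_pos: [0.5258, 0.1707, 0.0957]
orientation: [-180.0, 20.1, 178.7]
force: [-2.7, -0.0, 7.0]
gripper_width: 0.179
finger_force: 39.7
```

>>> {"op": "step_arm", "data": {"targets": [[0,0,0,0,0,0],[0,0,0,0,0,0],[0,0,0,0,0,0],[0,0,0,0,0,0],[0,0,0,0,0,0]], "jaw": 0.25}}

```text
time: 18.42
tcp_pos: [0.5252, 0.1705, 0.095]
orientation: [-179.9, 20.0, 178.7]
force: [0.6, 1.0, -1.1]
gripper_width: 0.375
finger_force: 0.0
```

>>> {"op": "step_arm", "data": {"targets": [[0,0,-0.02,0,0,0],[0,0,-0.05,0,0,0],[0,0,-0.09,0,0,0],[0.02,0,-0.14,0,0,0],[0.05,0,-0.2,0,0,0]]}}

```text
time: 18.83
tcp_pos: [0.4797, 0.1718, 0.1645]
orientation: [-180.0, 20.1, 178.7]
force: [0.2, -0.0, -0.4]
gripper_width: 0.377
finger_force: 0.0
```

>>> {"op": "step_arm", "data": {"targets": [[0.06,0,-0.06,0,0,0],[0.12,0,-0.12,0,0,0],[0.18,0,-0.18,0,0,0],[0.18,0,-0.18,0,0,0],[0.18,0,-0.18,0,0,0]]}}

```text
time: 19.25
tcp_pos: [0.3857, 0.1741, 0.2077]
orientation: [-180.0, 20.1, 178.8]
force: [0.8, -0.0, 0.3]
gripper_width: 0.374
finger_force: 0.0
```

```bash
python3 - <<'E'
from n import *
import cv2
d=snapshot("wrist");a=d["frame"][:,:,::-1];b=snapshot("side")["frame"][60:320,110:370,::-1]
cv2.imwrite("pics/f.png",np.hstack([cv2.resize(a,(400,300)),cv2.resize(b,(400,400),interpolation=cv2.INTER_CUBIC)[:300]]) if 0 else np.hstack([cv2.copyMakeBorder(cv2.resize(a,(400,300)),0,100,0,0,0),cv2.resize(b,(400,400),interpolation=cv2.INTER_CUBIC)]))
E
```

```text
19.25 [0.3857 0.1741 0.2077] [-180.    20.1  178.8] case [-0.3432  0.1403  0.2077] F [ 0.8 -0.   0.3] 0.37385742831498403 0.0
```

View pics/f.png

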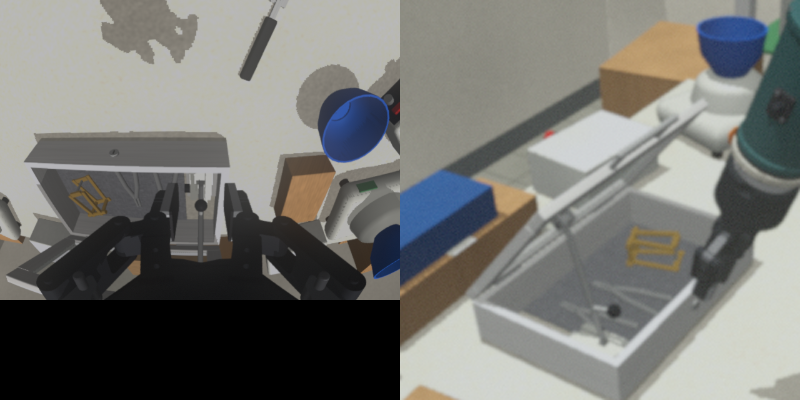

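The lid rests on the rod. Its foot is in the strip at (603,342), the knob at (613,310) is free, and the gripper is clear of everything. Handing in.

```bash
python3 -c "
from station import *
print(finish_job())"
```

```text
the job is handed in; nothing more can be done
None
```

The job is handed in: the lid is open and resting on the prop rod at about 0.87 rad, with the tip at the bottom of the hole. The gripper touches nothing and the goods look undisturbed; it took about 19 s, and the tip was pressed into the hole's bottom with about 8 N.

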